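# Find the key that unlocks the stamp chest and slide its lid open

### The arm

A 6-joint arm with a two-finger parallel gripper is mounted at the origin on the work surface. World frame = base frame: x ahead of the robot, y to its left, z up, the work surface at z = 0. Lengths are in m, angles in degrees, forces in N, time in s.
With the tool pointing down it reaches from about 0.4 to 0.825 m from the base axis. Payload 7 kg.
Tool frame: the origin (TCP) lies midway between the tips of the shut fingers; the grasp point (between the pads) lies 19 mm behind it; z points along the fingers, y is the direction in which the jaws open and shut (so a half turn about z gives the same grasp; the last joint's range is limited). The gripper opens to 88 mm and grips with 3 to 60 N. Pads are 19 mm wide; open, the fingers measure 130 mm over their backs; the gripper's body (78 mm by 193 mm) begins 47 mm behind the grasp point.
Start: joints at [86.465, 20.546, 0.682, 0, -70.136, -16.507], TCP at [0.231, 0.634, 0.227] pointing down, gripper open.
Joint ranges: [-176.03, 176.03], [-82.01, 121.73], [-58.28, 71.71], [-173.87, 95.51], [-174.79, -0.11], [-173.66, 173.66]. Speed limits (degrees/s): [136.94, 136.94, 172.46, 180, 180, 180].

### API

Orientations are given as a 3x3 rotation matrix whose columns are the frame's x, y, z axes.
In Python, from rig import robot gives the robot as it stands. Calls block until the motion is done:
- robot.goto(position, orientation): joint-space move of the TCP to a pose.
- robot.servo_line(position, ori=None, speed=0.15): straight line of the TCP; ori=None keeps the orientation; speed is the mean speed in m/s.
- robot.movej(angles): joint-space move.
- robot.move_gripper(opening): opening from 0.0 (shut) to 1.0 (fully open); the grip force is fixed at half the most; returns when the fingers have stopped.
- robot.dwell(seconds).
- robot.ik(position, orientation): joint angles nearest the present ones, or None.
- robot.grab_frame(name): name is "scene" or "top" or "wrist"; returns (picture, depth): 420x560x3 uint8, red, green, blue; 420x560 float32, m along the optical axis (not along the pixel's ray), 0 where there is no reading.
- robot.camera_info(name): a dict with "vfov" (degrees; the focal length in pixels is half the picture's height over the tangent of half this angle, whatever the lens; pixels are square), "cx", "cy" (the principal point, pixels), "view" (4x4, takes a point from world to camera coordinates); the wrist camera has in their place "T_tool_cam" (4x4, takes a point from camera to tool coordinates, whose origin is the TCP and whose axes are the flange's). Camera axes: x right, y down, z forward; pixel columns grow to the right and rows downward; lengths in m; the calibration is good to about 2 mm. The wrist camera is an equidistant fisheye: a pixel r from the principal point sees the ray r / f radians off the axis. A picture is of the moment at which its call begins: read the wrist's pose just before it. camera_info takes no time and is no camera call.
A pose or a line that the arm cannot do raises robot.Unreachable and nothing moves.
- robot.job_done(): hands the job in, once; it reports no verdict.
Readings, each from a call of its own:
- robot.read_t(): time.
- robot.read_qpos(): joint angles.
- robot.read_qvel(): joint speeds.
- robot.read_effort(): joint torques, N m.
- robot.read_position(): TCP position.
- robot.read_tcp_rot(): TCP orientation.
- robot.read_force(): force on the tool from outside, world axes, zero at the start.
- robot.read_ft_torque(): the same for the moment, N m.
- robot.read_grip_width(): opening from 0.0 (shut) to 1.0 (fully open).
Only numpy, scipy, OpenCV 4.12 (cv2) and the standard library are available. Lean on these libraries where they do the work, as an engineer would, in place of code of your own. Each camera call takes 0.05 s, during which the arm holds its last target.

### The job

One of the three keys in the wooden block unlocks the stamp chest: try them in turn, lowering each fully into the keyhole and giving it a quarter turn clockwise, until one draws the brass bolt. Put every key that will not turn into the grey bin or back in its block, do not force a key that stops, leave the right key turned in the lock, and slide the chest's lid open all the way. Do not knock about the dye bottle or the thread spool.

Things in the scene. Friction and masses are not known exactly. Their poses are not given: they have to be found in the camera images.
- key_red: red key, 104 mm long, upright in a slot of block. Origin: lower tip of the round shank (9 mm); z up along it. Flat steel bit along +x only, to 24 mm from the axis, 5 mm thick (y), 3 to 51 mm above the tip, with one 12 mm cut. Bow (grip): red plastic plate 36 mm wide (x), 10 mm thick (y), 64 to 104 mm above the tip, centred on the axis. 70 g. Which slot it stands in varies
- key_blue: blue key, 104 mm long, upright in a slot of block. Origin: lower tip of the round shank (9 mm); z up along it. Flat steel bit along +x only, to 24 mm from the axis, 5 mm thick (y), 3 to 51 mm above the tip, with one 12 mm cut. Bow (grip): blue plastic plate 36 mm wide (x), 10 mm thick (y), 64 to 104 mm above the tip, centred on the axis. 70 g. Which slot it stands in varies
- key_yellow: yellow key, 104 mm long, upright in a slot of block. Origin: lower tip of the round shank (9 mm); z up along it. Flat steel bit along +x only, to 24 mm from the axis, 5 mm thick (y), 3 to 51 mm above the tip, with one 12 mm cut. Bow (grip): yellow plastic plate 36 mm wide (x), 10 mm thick (y), 64 to 104 mm above the tip, centred on the axis. 70 g. Which slot it stands in varies
- block: light wooden key block, fixed, 210 (x) x 60 (y) x 50 mm, origin at the centre of its underside. Three upright slots, 30.5 x 11 mm and 44 mm deep, in a row along x hold the keys: shank axes at x = -70, -5, +60 mm, y = 0; bits (key +x) along the block's +x; key tips 6 mm above the table.
- bin: open grey plastic bin, fixed, 170 (x) x 110 (y) x 68 mm, origin at the centre of its underside, walls and floor 5 mm; a wall across the middle parts it into two pockets centred at x = -41 and +41 mm. A key let go upright in a pocket, tip near the floor, leans on the wall and stays in.
- chest: brown wooden stamp chest, fixed, 150 (x) x 260 (y) x 66 mm, origin at the centre of its underside. Its -y end (80 mm) is the lock, with a brass plate round the keyhole; a pale sliding lid covers the rest. A hidden ward in the lock, which changes from start to start, lets only one of the three keys turn; no look tells which.
- keyhole (a point): centre of the keyhole's round part on the lock's top face, 66 mm above the table; axes as the chest's. The key goes in from above with its bit (key +x) along the chest's +y. The hole is 13 mm wide for the shank and 9.5 mm wide for the bit, and ends 26.5 mm from the centre along +y.
- lock_floor (a point): the lock's floor under the keyhole, 60 mm below its mouth. A key turns only with its tip within 2.5 mm of this floor, clockwise from above (bit from chest +y to +x). A wrong key stops after 0.2 to 0.3 rad; turn it back to lift it out. The right one turns on with under 0.2 N m, pushing the bolt from 0.3 rad, for a quarter turn; then it can not be lifted out and stays as left.
- bolt (a joint): slide of the brass bolt, m: 0 = locked, about 0.015 after a quarter turn of the right key (0.020 at most). Past about 0.010 the lid is free. It stays where it is left; only a key can reach it. When drawn, its brass end stands some 14 mm out of the chest's far (+x) side, 51 mm above the table, near the keyhole.
- guard (a joint): slide of the hidden ward that stops a wrong key, m: 0 = unhurt. It is held by a stiff spring and gives only when a stopped key is forced: about 0.5 N m starts it, 0.9 N m bends it past 0.005, which spoils the lock. Stop turning at about 0.3 N m, or when the key no longer follows.
- lid (a joint): slide of the chest's lid, m: 0 = shut, 0.11 = fully open. It slides along the chest's +y with about 2 N of friction, stays where it is left, and is stopped after 2 mm while locked.
- lid_grip (a point): middle of the lid's dark wooden grip bar, 84 mm above the table; moves with the lid, axes as the chest's. The bar is 50 mm long (x), 14 mm thick (y), and stands 67 to 94 mm above the table; the lid's top face is at 67 mm. Shut, it is 85 mm from the keyhole along the chest's +y.
- dye_bottle: amber dye bottle with a black cap, 48 mm diameter, 110 mm tall, loose bystander, origin at the centre of its underside. Leave it standing where it is.
- spool: dark red thread spool, 40 mm diameter, 48 mm tall, loose bystander, origin at the centre of its underside. Leave it standing where it is.
Not all that is in view belongs to the job. Leave any orange or turquoise look-alike of the key_blue alone.

How it is judged (in metres and radians):
On the way:
1. a key has drawn the bolt (past 12 mm) while the lid is still shut (value of joint bolt above 0.012 m and value of joint lid below 0.02 m and ((horizontal distance between key_red and keyhole below 0.01 m and height (world z) of key_red below 0.022 m) or (horizontal distance between key_blue and keyhole below 0.01 m and height (world z) of key_blue below 0.022 m) or (horizontal distance between key_yellow and keyhole below 0.01 m and height (world z) of key_yellow below 0.022 m))), for 0.2 s.
At the end, for the whole second after the job is handed in: The bolt is drawn past 12 mm, the lid stands open past 85 mm, one key is in the lock (within 10 mm of the keyhole's axis, tip under 22 mm above the table), every other key has its tip inside the bin or the block (under 45 mm above the table), all at rest (value of joint bolt above 0.012 m and value of joint lid above 0.085 m and ((horizontal distance between key_red and keyhole below 0.01 m and height (world z) of key_red below 0.022 m) or (horizontal distance between key_blue and keyhole below 0.01 m and height (world z) of key_blue below 0.022 m) or (horizontal distance between key_yellow and keyhole below 0.01 m and height (world z) of key_yellow below 0.022 m)) and ((horizontal distance between key_red and keyhole below 0.01 m and height (world z) of key_red below 0.022 m) or (x of key_red in the frame of bin between -0.085 and 0.085 m and y of key_red in the frame of bin between -0.055 and 0.055 m and height (world z) of key_red below 0.045 m) or (x of key_red in the frame of block between -0.105 and 0.105 m and y of key_red in the frame of block between -0.03 and 0.03 m and height (world z) of key_red below 0.045 m)) and ((horizontal distance between key_blue and keyhole below 0.01 m and height (world z) of key_blue below 0.022 m) or (x of key_blue in the frame of bin between -0.085 and 0.085 m and y of key_blue in the frame of bin between -0.055 and 0.055 m and height (world z) of key_blue below 0.045 m) or (x of key_blue in the frame of block between -0.105 and 0.105 m and y of key_blue in the frame of block between -0.03 and 0.03 m and height (world z) of key_blue below 0.045 m)) and ((horizontal distance between key_yellow and keyhole below 0.01 m and height (world z) of key_yellow below 0.022 m) or (x of key_yellow in the frame of bin between -0.085 and 0.085 m and y of key_yellow in the frame of bin between -0.055 and 0.055 m and height (world z) of key_yellow below 0.045 m) or (x of key_yellow in the frame of block between -0.105 and 0.105 m and y of key_yellow in the frame of block between -0.03 and 0.03 m and height (world z) of key_yellow below 0.045 m)) and linear speed of each of key_red, key_blue, key_yellow below 0.03 m/s and velocity of joint lid below 0.02 m/s); the robot touches nothing.
It fails at once if a key that stops is forced so hard that the guard in the lock gives by more than 5 mm (value of joint guard above 0.005 m).
It fails at once if the dye bottle or the spool is shoved more than 40 mm or knocked over (distance of any of dye_bottle, spool from where it was at the start of the episode above 0.04 m or angle between any of dye_bottle, spool's own z axis and vertical above 0.6 rad).
It also fails if it takes over 72 s, if anything falls off the work surface, if the arm or the gripper's body presses on something with over 40 N, if the wrist force passes 120 N, or if a joint passes its speed limit or range.

## Working session

There is one attempt and no reset: what is moved stays moved. The work goes in short steps, each a Python script; the robot and the scene stay as the last script left them, time stands still between calls to the robot, and variables do not carry over. Pictures are saved under pics/ and viewed, and the job is handed in when it is done.

```bash
ls; mkdir -p pics
python3 - <<'E'
from rig import robot
import numpy as np, cv2
print(robot.read_t(), robot.read_position(), robot.read_tcp_rot())
for n in ["scene","top","wrist"]:
    im,d=robot.grab_frame(n); cv2.imwrite(f"pics/{n}0.png",im[:,:,::-1]); np.savez(f"{n}0.npz",im=im,d=d)
    print(n,robot.camera_info(n), d.min(), d.max())
E
```

```text
pics
0.0 [0.23119248 0.63362231 0.22562493] [[ 9.39400396e-01 -3.42821692e-01 -4.27493625e-04]
 [-3.42821922e-01 -9.39398991e-01 -1.63271925e-03]
 [ 1.58144494e-04  1.68033129e-03 -9.99998576e-01]]
scene {'vfov': 47.27587627694968, 'cx': 283.08934695570474, 'cy': 196.8544714727906, 'view': array([[-0.51677028,  0.85612224, -0.00178639,  0.30024154],
       [ 0.60349709,  0.36279975, -0.71004761, -0.27023858],
       [-0.60723945, -0.36800958, -0.70415141,  1.4018605 ],
       [ 0.        ,  0.        ,  0.        ,  1.        ]])} 0.0 3.7716224
top {'vfov': 55.76851919732606, 'cx': 286.6320140943983, 'cy': 210.4131430138077, 'view': array([[ 6.36723804e-04, -9.99957179e-01,  9.23226837e-03,
        -1.15184470e-02],
       [-9.81380568e-01, -2.39810576e-03, -1.92058401e-01,
         5.67652551e-01],
       [ 1.92072317e-01, -8.93808062e-03, -9.81340071e-01,
         8.14632964e-01],
       [ 0.00000000e+00,  0.00000000e+00,  0.00000000e+00,
         1.00000000e+00]])} 0.0 1.91153
wrist {'vfov': 65.70646984690485, 'cx': 286.47233732457306, 'cy': 208.81804873018547, 'T_tool_cam': array([[ 2.89919841e-04, -9.52310943e-01, -3.05129127e-01,
         8.27428253e-02],
       [ 9.99999668e-01,  4.37908879e-05,  8.13482494e-04,
         5.42683667e-04],
       [-7.61326405e-04, -3.05129262e-01,  9.52310639e-01,
        -1.59073922e-01],
       [ 0.00000000e+00,  0.00000000e+00,  0.00000000e+00,
         1.00000000e+00]])} 0.0 1.2592138
```

View pics/scene0.png

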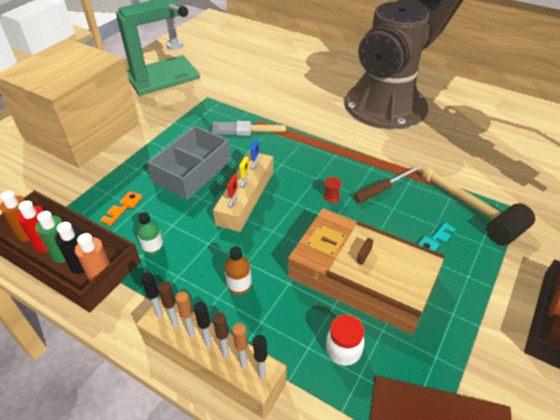

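View pics/top0.png

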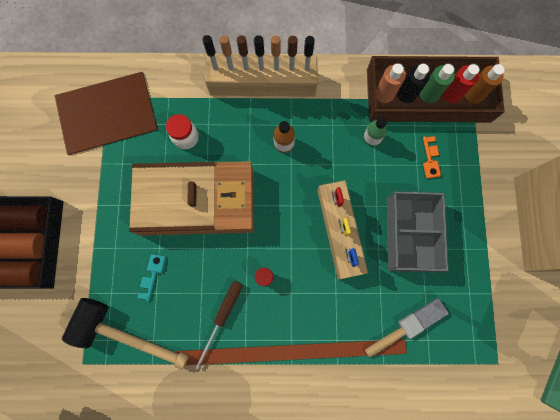

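View pics/wrist0.png

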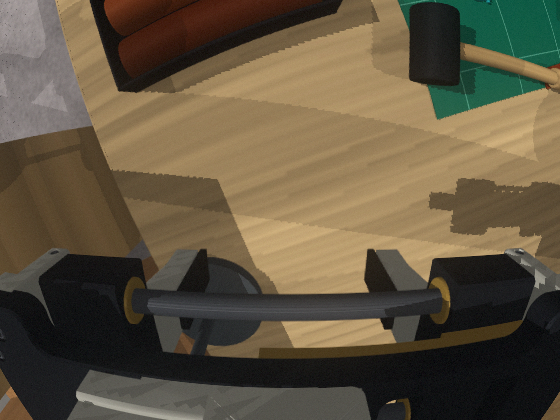

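The top view shows the red key at (339,197), yellow at (346,226) and blue at (352,257), all in the block. The look-alikes to leave are turquoise (152,275) and orange (431,158). The keyhole plate is at (232,195), the lid grip at (192,193) and the bin at (417,232). The bottle is at (284,137) and the spool at (263,277). Next I'll crop these closely and measure.

```bash
cat > h.py <<'E'
import numpy as np, cv2
from rig import robot
def cam(n):
    c=robot.camera_info(n); return c, 210/np.tan(np.radians(c['vfov'])/2)
def ray(n,uv):
    c,f=cam(n); V=c['view']; R=V[:3,:3]; o=-R.T@V[:3,3]
    uv=np.atleast_2d(uv); d=np.c_[(uv[:,0]-c['cx'])/f,(uv[:,1]-c['cy'])/f,np.ones(len(uv))]@R
    return o,d
def onplane(n,uv,z):
    o,d=ray(n,uv); return o+d*((z-o[2])/d[:,2])[:,None]
def cloud(n,d):
    h,w=d.shape; uv=np.stack(np.meshgrid(np.arange(w),np.arange(h)),-1).reshape(-1,2)
    o,r=ray(n,uv); P=o+r*d.reshape(-1,1); P[d.reshape(-1)==0]=np.nan
    return P.reshape(h,w,3)
def proj(n,P):
    c,f=cam(n);p=np.atleast_2d(P)@c['view'][:3,:3].T+c['view'][:3,3]
    return np.c_[p[:,0]/p[:,2]*f+c['cx'],p[:,1]/p[:,2]*f+c['cy']]
E
python3 - <<'E'
from h import *
Z=np.load('top0.npz'); im,d=Z['im'],Z['d']; P=cloud('top',d)
hsv=cv2.cvtColor(im,cv2.COLOR_RGB2HSV).astype(int)
print('table z',np.nanmedian(P[300:340,280:320,2]),'chest lid',np.nanmedian(P[205:220,140:180,2]),P[178:186,226:240,2].mean())
h,s,v=hsv[...,0],hsv[...,1],hsv[...,2]
for nm,m in dict(red=((h<6)|(h>174)),yellow=(h>24)&(h<33),blue=(h>105)&(h<130)).items():
    m=m&(s>140)&(v>90); m[:, :320]=0; m[:,365:]=0; m[:175]=0; m[280:]=0
    q=P[m]; print(nm,m.sum(),np.nanmin(q,0),np.nanmax(q,0), np.nanmedian(q,0), np.argwhere(m).mean(0)[::-1])
    t=q[q[:,2]>0.1]; print('  top',len(t),t.mean(0) if len(t) else 0)
def hrect(lo,hi,box):
    u0,u1,v0,v1=box; m=np.zeros(d.shape,bool); m[v0:v1,u0:u1]=True
    m&=(P[...,2]>lo)&(P[...,2]<hi); q=P[m][:,:2]
    r=cv2.minAreaRect(q.astype(np.float32)*1000); print(r, 'med z',np.nanmedian(P[m][:,2]))
hrect(.045,.055,(310,375,170,285)) # block top
hrect(.060,.073,(120,260,155,240)) # chest
hrect(.075,.1,(180,205,170,215)) # grip
hrect(.062,.073,(380,455,185,280)) # bin
a=cv2.resize(im[150:290,120:260],None,fx=5,fy=5,interpolation=3); b=cv2.resize(im[170:285,310:455],None,fx=5,fy=5,interpolation=3)
cv2.imwrite('pics/c1.png',a[:600,:,::-1]); cv2.imwrite('pics/c2.png',b[:,:,::-1])
S=np.load('scene0.npz')['im']; cv2.imwrite('pics/c3.png',cv2.resize(S[130:290,200:400],None,fx=4,fy=3.75,interpolation=3)[:,:,::-1])
E
```

```text
table z 0.0028261679071147072 chest lid 0.06791853366064082 nan
red 105 [ 0.57191237 -0.12674093  0.07969331] [ 0.60713068 -0.11243555  0.11412482] [ 0.58678943 -0.11848029  0.10942721] [339.00952381 196.63809524]
  top 85 [ 0.58831958 -0.11931386  0.10935741]
yellow 27 [ 0.51258197 -0.13504085  0.10728723] [ 0.54169971 -0.12755272  0.11421988] [ 0.52699288 -0.13131465  0.10966835] [346.22222222 224.62962963]
  top 27 [ 0.52767816 -0.1316471   0.1101207 ]
blue 97 [ 0.4461499  -0.15317426  0.08174874] [ 0.47802146 -0.13843818  0.1141307 ] [ 0.46204634 -0.14495882  0.10991309] [353.44329897 256.96907216]
  top 81 [ 0.46223354 -0.14550367  0.10984568]
((529.3361206054688, -132.76043701171875), (209.99514770507812, 60.745506286621094), 11.884757041931152) med z 0.051024006747259376
((597.9932861328125, 198.18283081054688), (151.0836944580078, 261.51727294921875), 1.6979610919952393) med z 0.06783403795787696
((596.689697265625, 191.74586486816406), (14.626459121704102, 48.45793533325195), 89.5108871459961) med z 0.09359706316193517
((522.7247924804688, -296.526611328125), (111.60368347167969, 170.25091552734375), 88.3918228149414) med z 0.06833657359479739
```

View pics/c1.png

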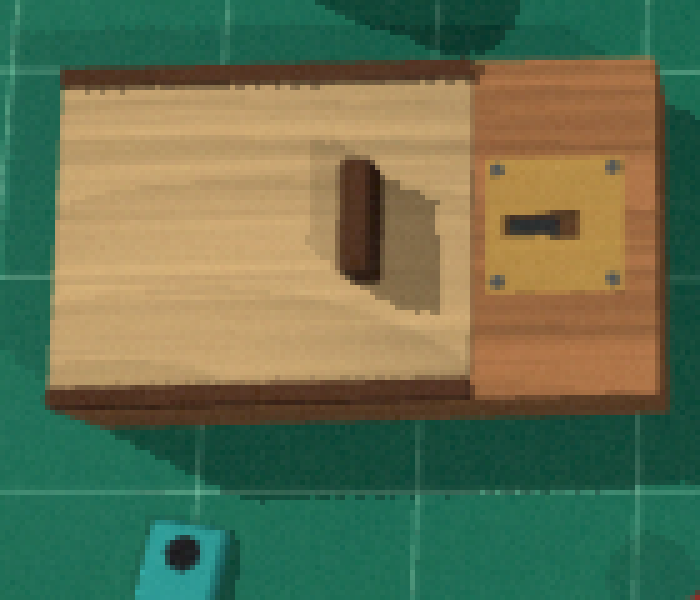

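View pics/c2.png

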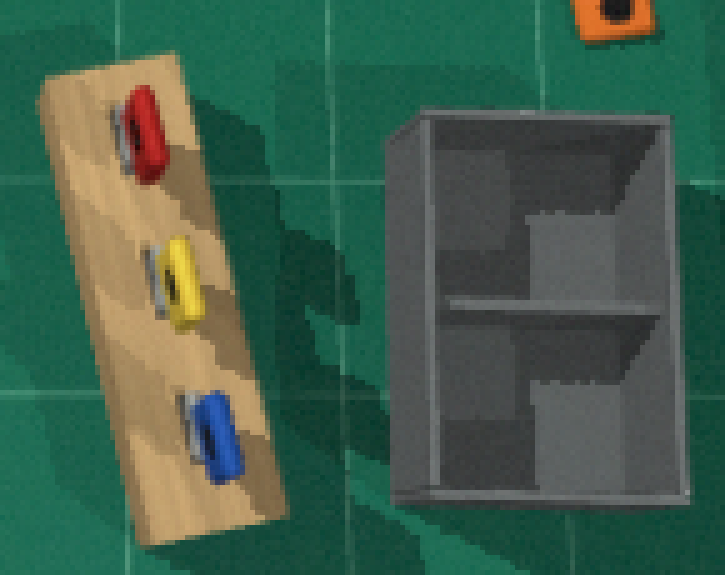

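View pics/c3.png

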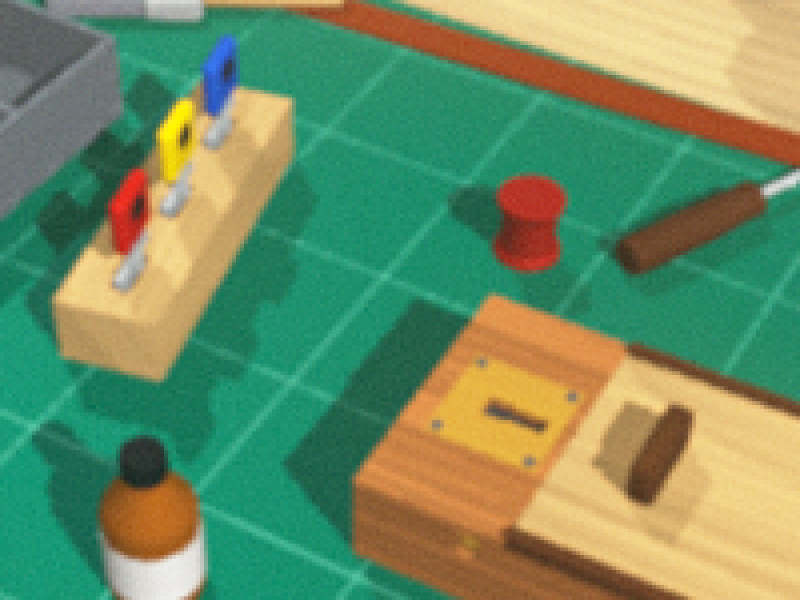

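```bash
cat >> h.py <<'E'
def yaw(deg):
    a=np.radians(deg); c,s=np.cos(a),np.sin(a)
    return np.array([[c,s,0],[s,-c,0],[0,0,-1.]])
def wpix(T,cR,P):  # world point -> wrist pixel, T=(pos), cR=rot of tool
    c=robot.camera_info('wrist'); f=210/np.tan(np.radians(c['vfov'])/2)
    M=c['T_tool_cam']; p=(np.atleast_2d(P)-T)@cR; p=(p-M[:3,3])@M[:3,:3]
    r=np.hypot(p[:,0],p[:,1]); th=np.arctan2(r,p[:,2]); return np.c_[p[:,0]/r*th*f+c['cx'],p[:,1]/r*th*f+c['cy']]
def wplane(T,cR,uv,z):
    c=robot.camera_info('wrist'); f=210/np.tan(np.radians(c['vfov'])/2); M=c['T_tool_cam']
    q=(np.atleast_2d(uv).astype(float)-[c['cx'],c['cy']])/f; th=np.hypot(q[:,0],q[:,1])
    d=np.c_[q*(np.sinc(th/np.pi))[:,None],np.cos(th)]
    d=d@M[:3,:3].T@cR.T; o=T+cR@M[:3,3]; return o+d*((z-o[2])/d[:,2])[:,None]
def look(tag):
    T=robot.read_position(); R=robot.read_tcp_rot(); im,d=robot.grab_frame('wrist')
    T=np.array(T);R=np.array(R)
    np.savez(tag+'.npz',im=im,d=d,T=T,R=R); cv2.imwrite(f'pics/{tag}.png',im[:,:,::-1]); return im,d,T,R
E
python3 - <<'E'
from h import *
q=lambda p,y: (lambda r: None if r is None else np.round(r,0))(robot.ik(p,yaw(y)))
for off in (0,180,-180):
    print(off,'red',q([.588,-.12,.075],11.9+off),'redhi',q([.588,-.12,.21],11.9+off),'blue',q([.462,-.145,.075],11.9+off))
    print(' hole',q([.594,.107,.075],91+off),q([.594,.107,.21],91+off),'turned',q([.594,.107,.075],-5+off),'lid',q([.594,.2,.075],0+off),q([.594,.31,.075],0+off), 'bin',q([.52,-.29,.1],90+off),q([.52,-.29,.1],0+off))
E
```

```text
0 red [  7.  21. -20.   0. -49.  95.] redhi [  7.  14. -11.   0. -65.  95.] blue [  6.  12. -34.   0. -44.  96.]
 hole [ 29.  22. -19.   0. -49. 152.] [ 29.  15. -10.   0. -65. 152.] turned [ 29.  22. -19.   0. -49.  56.] lid [ 36.  24. -16.   0. -50.  54.] [ 44.  27. -10.   0. -53.  46.] bin [ -10.   19.  -19.    0.  -52. -170.] [-10.  19. -19.   0. -52. 100.]
180 red [  7.  21. -20.   0. -49. -85.] redhi [  7.  14. -11.   0. -65. -85.] blue [  6.  12. -34.   0. -44. -84.]
 hole [ 29.  22. -19.   0. -49. -28.] [ 29.  15. -10.   0. -65. -28.] turned [  29.   22.  -19.    0.  -49. -124.] lid [  36.   24.  -16.    0.  -50. -126.] [  44.   27.  -10.    0.  -53. -134.] bin [-10.  19. -19.   0. -52.  10.] [-10.  19. -19.   0. -52. -80.]
-180 red [  7.  21. -20.   0. -49. -85.] redhi [  7.  14. -11.   0. -65. -85.] blue [  6.  12. -34.   0. -44. -84.]
 hole [ 29.  22. -19.   0. -49. -28.] [ 29.  15. -10.   0. -65. -28.] turned [  29.   22.  -19.    0.  -49. -124.] lid [  36.   24.  -16.    0.  -50. -126.] [  44.   27.  -10.    0.  -53. -134.] bin [-10.  19. -19.   0. -52.  10.] [-10.  19. -19.   0. -52. -80.]
```

Run:
```python
from h import *
robot.goto([.594,.107,.20],yaw(91)); print(robot.read_t())
im,d,T,R=look('w1'); print(T)
print(wpix(T,R,[.594,.107,.066]))
```

```text
2.6417
[0.59402379 0.10745061 0.20004376]
[[287.0375584  197.65589269]]
```

View pics/w1.png

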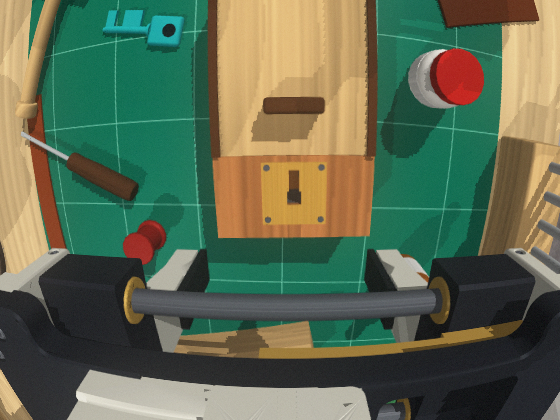

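Run:
```python
from h import *
Z=np.load('w1.npz'); im,T,R=Z['im'],Z['T'],Z['R']
c=im[145:245,210:380]; cv2.imwrite('pics/w1c.png',cv2.resize(c,None,fx=4.5,fy=4.5,interpolation=3)[:,:,::-1])
hsv=cv2.cvtColor(im,cv2.COLOR_RGB2HSV).astype(int)
sub=np.zeros(im.shape[:2],bool); sub[166:215,276:313]=1
dark=sub&(hsv[...,2]<110); ys,xs=np.nonzero(dark)
print('n',len(xs),xs.min(),xs.max(),ys.min(),ys.max())
for y in range(ys.min(),ys.max()+1): print(y,xs[ys==y].min(),xs[ys==y].max(),end='; ')
w=wplane(T,R,np.c_[xs,ys],.066); print(cv2.minAreaRect((w[:,:2]*1000).astype(np.float32)))
# plate & lock block outlines
def rect(m,z):
    cs,_=cv2.findContours(m.astype(np.uint8),0,1); k=max(cs,key=cv2.contourArea)[:,0]
    p=wplane(T,R,k,z)[:,:2]*1000; r=cv2.minAreaRect(p.astype(np.float32)); return r
h,s,v=hsv[...,0],hsv[...,1],hsv[...,2]
print(hsv[200,275],hsv[190,240],hsv[140,300],hsv[105,295])
m=np.zeros_like(sub); m[150:235,255:335]=1
print('plate',rect(m&(h>=17)&(h<28)&(s>120)&(v>120),.066))
D=Z['d']; print('depth pts', D[200,275],D[190,240])
print('grip dark',rect((v<110)&(np.indices(v.shape)[0]>85)&(np.indices(v.shape)[0]<118)&(np.indices(v.shape)[1]>255)&(np.indices(v.shape)[1]<330),.094))
```

```text
n 360 287 300 171 203
171 289 298; 172 289 298; 173 289 298; 174 289 298; 175 289 298; 176 289 298; 177 289 298; 178 289 298; 179 289 298; 180 289 298; 181 289 298; 182 289 298; 183 289 298; 184 289 298; 185 289 298; 186 289 298; 187 289 298; 188 289 298; 189 289 298; 190 289 298; 191 289 298; 192 287 300; 193 287 300; 194 287 300; 195 287 300; 196 287 300; 197 287 300; 198 287 300; 199 287 300; 200 288 300; 201 287 300; 202 288 300; 203 299 300; ((599.884521484375, 117.20711517333984), (12.24470329284668, 30.67671775817871), 1.1212722063064575)
[ 18 168 204] [ 13 159 180] [ 17 123 207] [ 11 151  93]
plate ((600.0750122070312, 110.93634033203125), (60.7198600769043, 60.27721405029297), 1.2774020433425903)
depth pts 0.30333492 0.30215552
grip dark ((597.1940307617188, 192.54568481445312), (48.321617126464844, 13.139726638793945), 1.4691985845565796)
```

View pics/w1c.png

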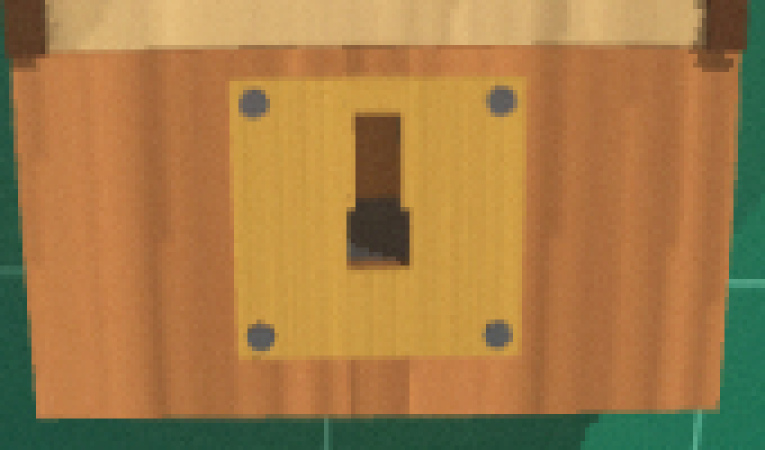

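Run:
```python
from h import *
Z=np.load('w1.npz'); im,T,R=Z['im'],Z['T'],Z['R']
a,b,c,e=wplane(T,R,[[293.5,170.5],[293.5,204.0],[286.5,197],[300.5,197]],.066)
print(a,b,np.linalg.norm(a-b),np.linalg.norm(c-e),(c+e)/2)
cy=np.array([-np.sin(np.radians(1.3)),np.cos(np.radians(1.3)),0])
print('hole from top end',a-26.5e-3*cy,'from bottom',b+6.5e-3*cy)
# plate corners centre, scene/top camera cross check with keyhole
Zt=np.load('top0.npz')['im'];
H=(a-26.5e-3*cy+b+6.5e-3*cy)/2; print(H); print(proj('top',[H,a,b]),proj('scene',[H,a,b]))
# move over red key
k=np.array([.588,-.120]);robot.goto([k[0],k[1],.21],yaw(11.9)); print(robot.read_t())
im,d,T,R=look('w2'); print(T,R[:2,0]); print(wpix(T,R,[[.588,-.12,.11],[.528,-.133,.11]]))
```

```text
[0.59944716 0.13300585 0.066     ] [0.60020462 0.1008954  0.066     ] 0.032119387715504884 0.013116389007830073 [0.60004211 0.10775009 0.066     ]
hole from top end [0.60004838 0.10651267 0.066     ] from bottom [0.60005715 0.10739372 0.066     ]
[0.60005276 0.1069532  0.066     ]
[[232.67884546 194.72448617]
 [220.68730588 194.96250537]
 [235.4658762  194.66423279]] [[324.23015405 239.12048787]
 [336.14737506 244.16000139]
 [321.48955878 237.96629398]]
3.6417
[ 0.58819971 -0.11943433  0.20997988] [0.97796045 0.20879017]
[[286.54967245 208.49984468]
 [286.72948894 273.06018704]]
```

View pics/w2.png

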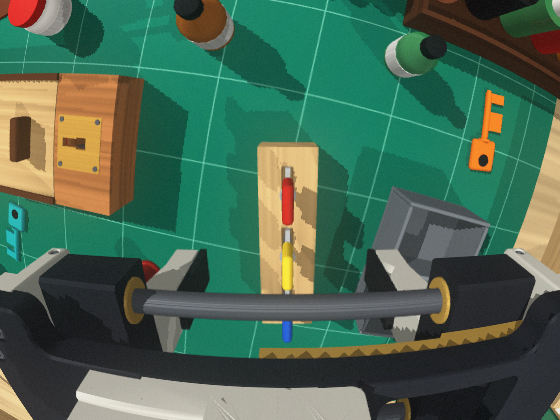

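Run:
```python
from h import *
Z=np.load('w2.npz'); im,T,R,d=Z['im'],Z['T'],Z['R'],Z['d']
hsv=cv2.cvtColor(im,cv2.COLOR_RGB2HSV).astype(int); h,s,v=[hsv[...,i] for i in range(3)]
m=((h<6)|(h>174))&(s>130)&(v>80); m[:170]=0;m[235:]=0;m[:,:270]=0;m[:,305:]=0
ys,xs=np.nonzero(m)
for y in range(ys.min(),ys.max()+1):
    k=xs[ys==y]; print(y,k.min(),k.max(),np.round(v[y,285:291].mean()),end='; ')
lo=wplane(T,R,[[xs[ys==ys.max()].mean(),ys.max()+.5],[xs[ys>ys.max()-8].mean(),ys.max()-4]],.110)
hi=wplane(T,R,[[xs[ys==ys.min()].mean(),ys.min()-.5]],.070)
ex=R[:,0]
print('\nfrom -x top', lo[0]+.018*ex,'from bottom +x', hi[0]-.018*ex, (lo[0]-hi[0])@ex)
print(lo)
cv2.imwrite('pics/w2c.png',cv2.resize(im[130:260,235:345],None,fx=4.5,fy=4.5,interpolation=3)[:,:,::-1])
m=(h>10)&(h<25)&(s>60)&(v>120); m[:120]=0;m[250:]=0;m[:,:250]=0;m[:,330:]=0
ys,xs=np.nonzero(m); print('block top edge',ys.min())
for y in (160,200,240): k=xs[ys==y]; print(wplane(T,R,[[k.min()-.5,y],[k.max()+.5,y]],.05)[:,:2])
print(wplane(T,R,[[287,142.5]],.05))
```

```text
178 285 289 150.0; 179 284 290 146.0; 180 283 291 147.0; 181 283 292 148.0; 182 282 292 150.0; 183 282 292 150.0; 184 282 292 153.0; 185 282 291 171.0; 186 282 292 196.0; 187 282 292 204.0; 188 282 293 207.0; 189 282 293 212.0; 190 282 293 212.0; 191 282 293 212.0; 192 282 293 214.0; 193 282 293 213.0; 194 282 293 213.0; 195 282 293 212.0; 196 282 293 212.0; 197 282 292 212.0; 198 282 293 211.0; 199 282 292 212.0; 200 282 292 211.0; 201 282 292 212.0; 202 282 292 212.0; 203 282 292 211.0; 204 282 292 210.0; 205 282 292 211.0; 206 282 292 212.0; 207 282 292 211.0; 208 282 292 210.0; 209 282 292 212.0; 210 282 292 211.0; 211 282 292 212.0; 212 282 292 211.0; 213 282 292 210.0; 214 282 292 211.0; 215 282 292 211.0; 216 282 292 210.0; 217 282 292 211.0; 218 282 292 210.0; 219 282 292 211.0; 220 282 292 210.0; 221 283 292 211.0; 222 283 291 209.0; 223 283 291 196.0; 224 285 289 180.0; 
from -x top [ 0.59171399 -0.11960404  0.11000314] from bottom +x [ 0.58789696 -0.12048523  0.06999686] -0.03207612806753859
[[ 0.57411071 -0.12336226  0.11      ]
 [ 0.57809951 -0.12256342  0.11      ]]
block top edge 142
[[ 0.61266304 -0.0852932 ]
 [ 0.62513083 -0.1435481 ]]
[[ 0.57219554 -0.09405746]
 [ 0.5846106  -0.15216517]]
[[ 0.52865233 -0.10318047]
 [ 0.54092285 -0.1606869 ]]
[[ 0.6357513  -0.11029489  0.05      ]]
```

View pics/w2c.png

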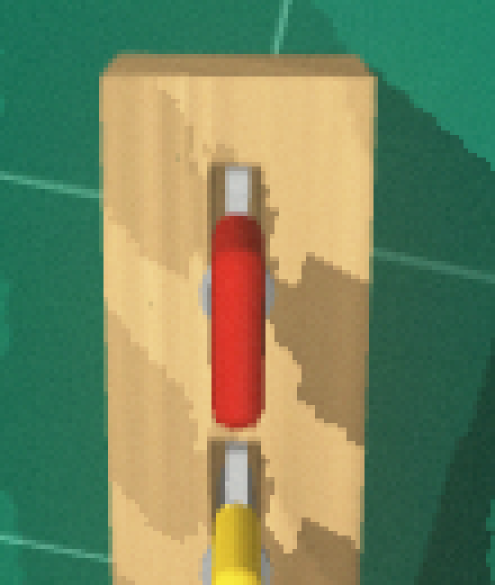

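Run:
```python
from h import *
Z=np.load('w2.npz'); T,R=Z['T'],Z['R']; ex=R[:,0]; ey=R[:,1]
c=lambda x,y:[235+x/4.5-.5,130+y/4.5-.5]
e=wplane(T,R,[c(238,76)],.05)[0]; print('block edge',(e-.045*ex-T)@R)
for z in (.058,.064,.070): print('collar',z,(wplane(T,R,[c(238,295)],z)[0]-T)@R)
e=wplane(T,R,[c(236,163)],.05)[0]; print('slot end (30.5 slot)',(e-T)@R)
e=wplane(T,R,[c(238,166)],.057)[0]; print('bit end -24',(e-.024*ex-T)@R)
e=wplane(T,R,[c(238,440)],.05)[0]; print('yellow slot end',(e+.065*ex-T)@R)
e=wplane(T,R,[c(100,300),c(368,300)],.05); print('block sides',(e-T)@R, np.diff(e,axis=0))
e=wplane(T,R,[c(101,80),c(377,80),c(112,580),c(362,580)],.05);print((e-T)@R)
```

```text
block edge [-0.00048027  0.00139254  0.1599875 ]
collar 0.058 [-0.00296333  0.00140887  0.15197921]
collar 0.064 [-0.00131449  0.00138612  0.1459795 ]
collar 0.07 [0.00033436 0.00136338 0.13997979]
slot end (30.5 slot) [0.0251219  0.00096735 0.15998416]
bit end -24 [0.00172065 0.00138385 0.15298422]
yellow slot end [0.02476885 0.00148003 0.1599727 ]
block sides [[-0.00630113 -0.02986634  0.15998217]
 [-0.00629477  0.03094147  0.15997528]] [[ 0.01270229 -0.0594663   0.        ]]
[[ 0.04379628 -0.02859394  0.15999077]
 [ 0.04383585  0.03184006  0.15998393]
 [-0.0768631  -0.02912573  0.15996977]
 [-0.07688077  0.03171364  0.15996287]]
```

```bash
cat >> h.py <<'E'
def put(p,y,speed=.15,fine=True):
    "line to p, then correct steady error"
    p=np.array(p,float); robot.servo_line(p,yaw(y),speed=speed)
    if fine:
        e=p-np.array(robot.read_position())
        if np.linalg.norm(e)>3e-4: robot.servo_line(p+e,yaw(y),speed=.05)
E
python3 - <<'E'
from h import *
Z=np.load('w2.npz'); T,R=Z['T'],Z['R']
k=T+R@[.0007,.0014,0]; print(k)
robot.servo_line([k[0],k[1],.13],yaw(11.9),speed=.25)
robot.servo_line([k[0],k[1]-.0004,.075],yaw(11.9),speed=.12)
print(robot.read_position(),robot.read_force(),robot.read_t())
robot.move_gripper(0.0)
print(robot.read_position(),robot.read_force(),robot.read_grip_width(),robot.read_t())
robot.servo_line([k[0],k[1],.17],yaw(11.9),speed=.15)
print(robot.read_position(),robot.read_force(),robot.read_t())
look('w3')
E
```

```text
[ 0.58917659 -0.12065733  0.20997985]
[ 0.59009899 -0.12107418  0.07620431] [ 0.15183951 -0.22954451 -0.14837733] 4.7667
[ 0.58917409 -0.12105131  0.07498218] [ 0.16339763 -0.66816932  0.2149828 ] 0.11162342285346444 5.9583
[ 0.58849204 -0.12054579  0.16906397] [-0.22520947 -0.09929351 -1.08813615] 6.7417
```

View pics/w3.png

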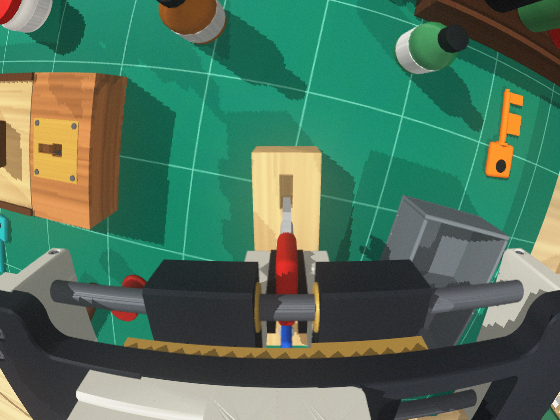

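Run:
```python
from h import *
Z=np.load('w3.npz'); im,T,R=Z['im'],Z['T'],Z['R']
cv2.imwrite('pics/w3c.png',cv2.resize(im[165:335,230:345],None,fx=4,fy=4,interpolation=3)[:590,:,::-1] if 0 else cv2.resize(im[180:325,230:345],None,fx=4,fy=4,interpolation=3)[:,:,::-1])
hsv=cv2.cvtColor(im,cv2.COLOR_RGB2HSV).astype(int); h,s,v=[hsv[...,i] for i in range(3)]
m=((h<6)|(h>174))&(s>130)&(v>60); m[:225]=0;m[330:]=0;m[:,:260]=0;m[:,315:]=0
ys,xs=np.nonzero(m)
for y in range(ys.min(),ys.max()+1,4):
    k=xs[ys==y]; print(y,k.min(),k.max(),end='; ')
# expected: model key at tool x=0,y=0, bow z tool -35mm..+5, bit
K=lambda x,z:T+R@[x,0,.069-z]  # z above tip
for n,x,z in [('bow low +x',.018,.064),('bow top +x',.018,.104),('bow top -x',-.018,.104),('bit top end',.024,.051),('bit low end',.024,.003),('tip',0,0)]: print(n,wpix(T,R,K(x,z)))
```

```text
233 283 288; 237 279 294; 241 277 294; 245 277 295; 249 277 295; 253 276 296; 257 276 297; 261 276 297; 265 275 297; 269 275 297; 273 275 297; 277 275 297; 281 276 297; 285 276 297; 289 276 297; 293 276 297; Traceback (most recent call last):
  File "<stdin>", line 8, in <module>
    return umr_minimum(a, axis, None, out, keepdims, initial, where)
ValueError: zero-size array to reduction operation minimum which has no identity
```

View pics/w3c.png

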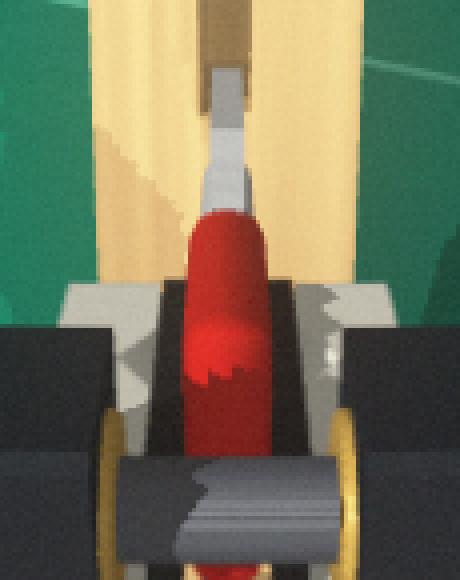

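Run:
```python
from h import *
Z=np.load('w3.npz'); im,T,R=Z['im'],Z['T'],Z['R']
K=lambda x,z:T+R@[x,0,.069-z]
for n,x,z in [('bow low +x',.018,.064),('bow top +x',.018,.104),('bow top -x',-.018,.104),('bit top end',.024,.051),('bit low end',.024,.003),('tip',0,0)]:
  p=wpix(T,R,K(x,z))[0]; q=wpix(T,R,K(x+.001,z))[0]; print(n,p.round(1),(q-p).round(2),'crop',((p-[230,180]+.5)*4).round())
```

```text
bow low +x [285.8 229.7] [-0.   -1.72] crop [225. 201.]
bow top +x [285.7 263.8] [-0.   -2.07] crop [225. 337.]
bow top -x [285.7 329.3] [-0.   -1.59] crop [225. 599.]
bit top end [285.8 211.6] [-0.   -1.66] crop [225. 129.]
bit low end [285.9 190.6] [-0.   -1.35] crop [226.  44.]
tip [285.9 220.7] [-0.   -1.26] crop [226. 165.]
```

```bash
cat >> h.py <<'E'
def st(): 
    return np.round(robot.read_position(),4),np.round(robot.read_force(),2),np.round(robot.read_ft_torque(),3),round(robot.read_t(),2)
E
python3 - <<'E'
from h import *
H=[.6000,.1070]
robot.goto([*H,.17],yaw(91.3)); robot.servo_line([*H,.145],yaw(91.3),speed=.1); robot.dwell(.3); print(st())
for z in (.135,.13,.12,.11):
    robot.servo_line([*H,z],yaw(91.3),speed=.08); s=st(); print(*s)
    if abs(s[1][2]+1)>6: robot.servo_line([*H,z+.005],yaw(91.3),speed=.08); break
look('w4'); im,_=robot.grab_frame('scene'); cv2.imwrite('pics/s4.png',cv2.resize(im[180:320,240:440],None,fx=4,fy=4)[:,:,::-1])
E
```

```text
(array([0.6003, 0.107 , 0.1456]), array([-0.72,  0.45, -0.84]), array([-0.054, -0.111, -0.004]), 8.45)
[0.5995 0.1069 0.1344] [-0.27  0.31 -0.12] [-0.066 -0.105 -0.03 ] 8.72
[0.5998 0.1069 0.1297] [-0.45 -0.52 -1.27] [-0.094 -0.106 -0.026] 8.97
[0.5996 0.1068 0.1194] [ 0.48  0.12 -0.31] [-0.098 -0.083  0.021] 9.25
[0.5996 0.1068 0.1095] [-0.33  0.58 -0.49] [-0.076 -0.108  0.   ] 9.53
```

View pics/w4.png

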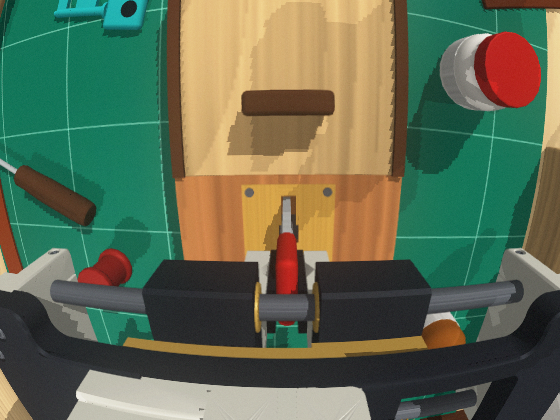

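View pics/s4.png

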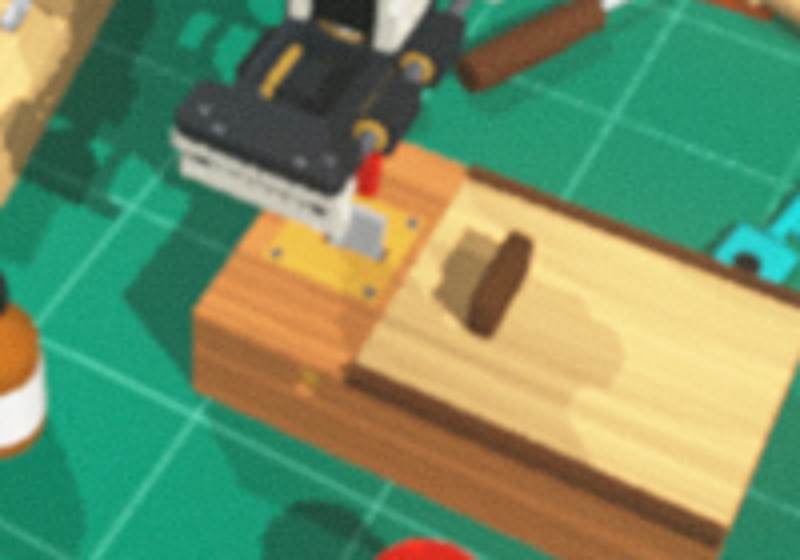

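```bash
cat >> h.py <<'E'
def turn(H,z,y0=91.3,lim=.22,step=3.0,total=90):
    """clockwise; returns (ok, reached angle)"""
    robot.dwell(.1); b=np.mean([robot.read_ft_torque()[2] for _ in range(4)]); a=0; hist=[]
    while a<total:
        st_=step if a<30 else 8
        a=min(a+st_,total); robot.goto([*H,z],yaw(y0-a))
        if a>=12: robot.dwell(.06)
        t=np.mean([robot.read_ft_torque()[2] for _ in range(4)])-b
        R=np.array(robot.read_tcp_rot()); act=y0-np.degrees(np.arctan2(R[1,0],R[0,0]))
        hist.append((a,round(act,1),round(t,3)))
        if abs(t)>lim and a<30: print(hist,robot.read_t()); return False,a
        if abs(t)>.35: print(hist); return False,a
    print(hist,robot.read_t()); return True,a
def lower(H,z1=.0752,y=91.3,z0=.1):
    robot.servo_line([*H,z0-.01],yaw(y),speed=.08); print(*st())
    for z in (.084,.079,z1):
        robot.servo_line([*H,z],yaw(y),speed=.05); s=st(); print(*s)
        if s[1][2]>8: return z
    robot.dwell(.25); print(*st()); return z
E
python3 - <<'E'
from h import *
H=[.6000,.1070]
z=lower(H); 
if z<.078: print(turn(H,z)); print(*st())
E
```

```text
[0.5997 0.1068 0.0895] [ 0.24 -0.4  -1.16] [-0.071 -0.201 -0.046] 10.03
[0.5997 0.1069 0.0837] [ 0.23 -0.24 -1.12] [-0.095 -0.134  0.018] 10.29
[0.5997 0.1069 0.0787] [-0.1  -0.33 -1.26] [-0.07  -0.129 -0.008] 10.54
[0.6    0.107  0.0751] [-0.32  0.04 -1.74] [-0.158 -0.124  0.053] 10.79
[0.5999 0.107  0.0752] [ 0.48  0.79 -0.67] [-0.052 -0.158  0.023] 11.04
[(3.0, np.float64(2.9), np.float64(-0.003)), (6.0, np.float64(5.9), np.float64(-0.024)), (9.0, np.float64(8.9), np.float64(0.008)), (12.0, np.float64(11.9), np.float64(-0.005)), (15.0, np.float64(14.9), np.float64(0.046)), (18.0, np.float64(17.9), np.float64(0.016)), (21.0, np.float64(20.9), np.float64(0.041)), (24.0, np.float64(23.9), np.float64(0.08)), (27.0, np.float64(26.9), np.float64(0.098)), (30.0, np.float64(29.9), np.float64(0.077)), (38.0, np.float64(37.7), np.float64(0.058)), (46.0, np.float64(45.7), np.float64(0.093)), (54.0, np.float64(53.6), np.float64(-0.016)), (62.0, np.float64(61.6), np.float64(0.081)), (70.0, np.float64(69.6), np.float64(0.05)), (78.0, np.float64(77.6), np.float64(0.042)), (86.0, np.float64(85.6), np.float64(0.043)), (90, np.float64(89.8), np.float64(0.075))] 16.575
(True, 90)
[0.6    0.107  0.0752] [-3.    0.64 -1.62] [-0.094  0.67   0.033] 16.57
```

Run:
```python
from h import *
im,_=robot.grab_frame('scene'); cv2.imwrite('pics/s5.png',cv2.resize(im[180:320,240:440],None,fx=4,fy=4)[:,:,::-1])
look('w5')
im,_=robot.grab_frame('top'); cv2.imwrite('pics/t5.png',cv2.resize(im[140:250,120:280],None,fx=5,fy=5)[:,:,::-1])
```

View pics/s5.png

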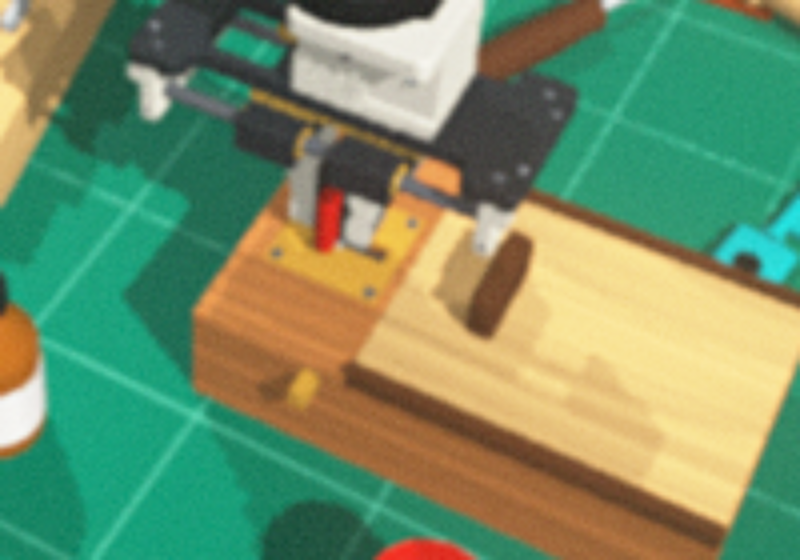

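View pics/w5.png

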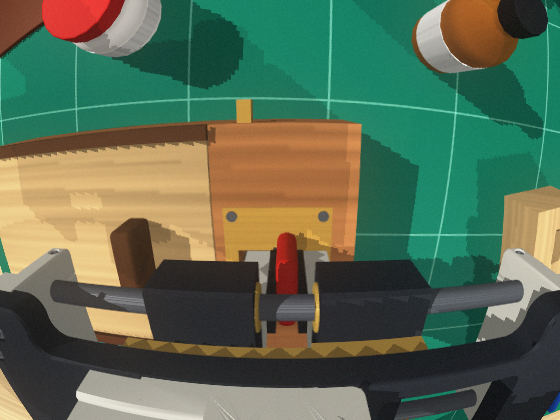

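View pics/t5.png

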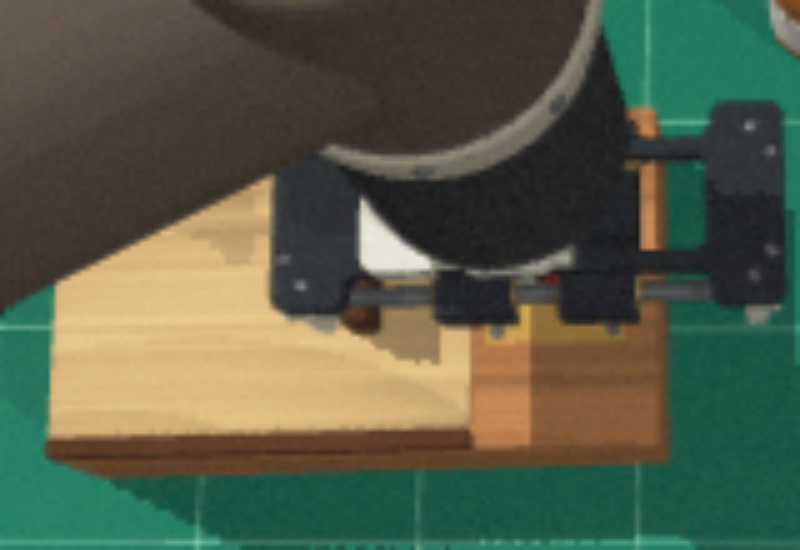

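Run:
```python
from h import *
Z=np.load('w5.npz'); im,T,R=Z['im'],Z['T'],Z['R']
print(im[92:130:2,244])
e=wplane(T,R,[[244,123.5]],.066); print(e)
for z in (.047,.051,.056): print(z,wplane(T,R,[[244,98.5]],z)-e)
```

```text
[[ 32 120  94]
 [ 37 122  95]
 [ 43 127  98]
 [ 98 179 152]
 [198 154  66]
 [201 156  72]
 [198 154  69]
 [200 155  71]
 [199 151  66]
 [202 156  73]
 [198 152  69]
 [198 153  69]
 [200 154  69]
 [199 154  70]
 [201 155  69]
 [199 155  72]
 [184 121  70]
 [180 118  67]
 [173 113  67]]
[[0.67414629 0.13030457 0.066     ]]
0.047 [[ 0.01353148  0.00260478 -0.019     ]]
0.051 [[ 0.01342204  0.00208956 -0.015     ]]
0.056 [[ 0.01328524  0.00144554 -0.01      ]]
```

Run:
```python
from h import *
H=[.6000,.1070]
robot.goto([*H,.0752],yaw(-1)); print(*st())
robot.goto([*H,.0752],yaw(-3)); robot.dwell(.2); print(*st())
robot.move_gripper(.35); robot.dwell(.1); print(*st(),robot.read_grip_width())
robot.servo_line([*H,.15],yaw(-3),speed=.15)
robot.goto([.5978,.1925,.16],yaw(1.3)); print(*st()); look('w6')
im,_=robot.grab_frame('scene'); cv2.imwrite('pics/s6.png',cv2.resize(im[180:320,240:440],None,fx=4,fy=4)[:,:,::-1])
```

```text
[0.6    0.1071 0.0752] [-2.2  -0.15 -1.5 ] [0.13  0.701 0.088] 16.98
[0.6    0.107  0.0752] [-1.68  0.89 -0.7 ] [ 0.246  0.694 -0.009] 17.43
[0.6    0.107  0.0752] [-0.86 -0.36  0.23] [-0.052  0.026  0.1  ] 18.13 0.3486939060999822
[0.597  0.1935 0.1583] [ 0.46 -0.49  0.25] [-0.095  0.026 -0.022] 19.22
```

View pics/w6.png

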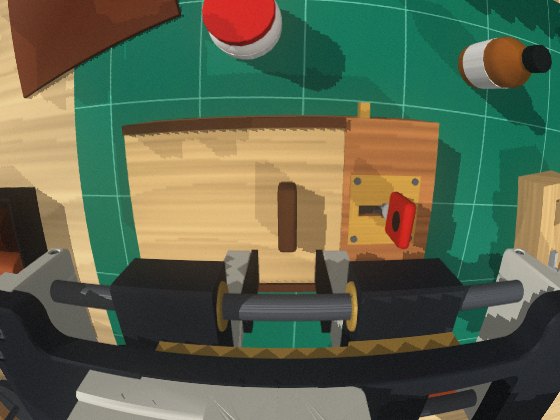

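View pics/s6.png

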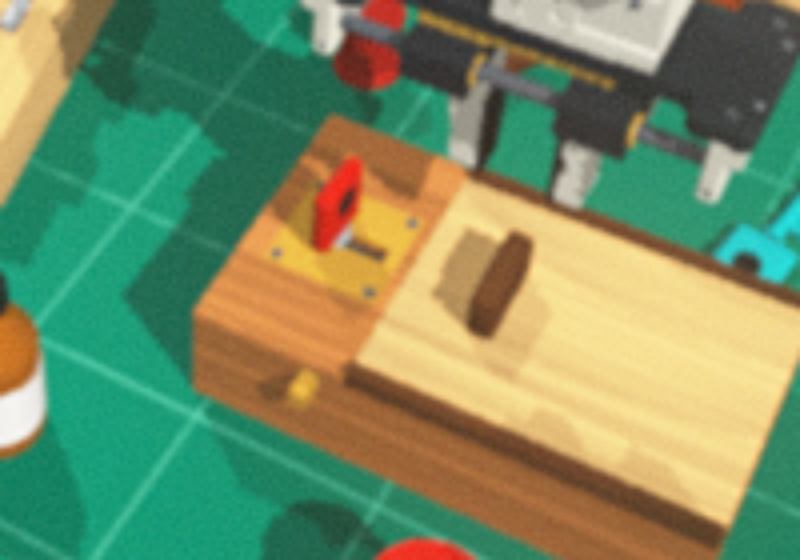

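Run:
```python
from h import *
c=np.array([.5978,.1925]); dy=np.array([-np.sin(np.radians(1.3)),np.cos(np.radians(1.3))])
robot.servo_line([*c,.075],yaw(1.3),speed=.12); print(*st())
robot.move_gripper(0); robot.dwell(.2); print(*st(),robot.read_grip_width())
p=np.array(robot.read_position())[:2]
for s in (.02,.105,.109):
    robot.servo_line([*(p+s*dy),.075],yaw(1.3),speed=.08); print(*st())
    if np.linalg.norm(robot.read_force())>25: break
robot.dwell(.3); print(*st(),robot.read_grip_width())
robot.move_gripper(.35)
robot.servo_line([*(p+s*dy),.18],yaw(1.3),speed=.15); print(*st())
im,_=robot.grab_frame('scene'); cv2.imwrite('pics/s7.png',im[:,:,::-1])
robot.goto([.45,.35,.25],yaw(1.3)); robot.dwell(.3)
im,_=robot.grab_frame('top'); cv2.imwrite('pics/t7.png',im[:,:,::-1]); look('w7');print(*st())
```

```text
[0.5984 0.1926 0.0757] [-0.12 -0.12 -0.02] [-0.026 -0.05  -0.028] 20.18
[0.5981 0.193  0.0757] [-1.18  3.03  6.47] [1.005 0.832 0.23 ] 20.81 0.15879806977546393
[0.5975 0.2135 0.0756] [-4.39  1.17  7.86] [0.644 1.4   0.12 ] 21.22
[0.5951 0.2979 0.0757] [-5.64 -0.03  8.06] [0.174 1.996 0.11 ] 22.43
[0.595  0.3017 0.0757] [-5.97 -0.38  8.84] [0.008 2.005 0.165] 22.68
[0.595  0.3017 0.0757] [-6.19  0.2   8.11] [-0.045  2.048  0.071] 22.98 0.15635964825283394
[0.5951 0.3017 0.179 ] [ 0.49  0.14 -0.12] [ 0.004  0.006 -0.037] 24.39
[0.4504 0.3497 0.2494] [0.2  0.2  0.52] [-0.051 -0.018 -0.024] 25.55
```

View pics/s7.png

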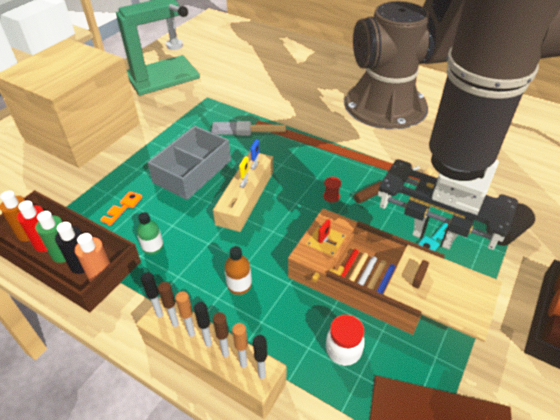

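View pics/t7.png

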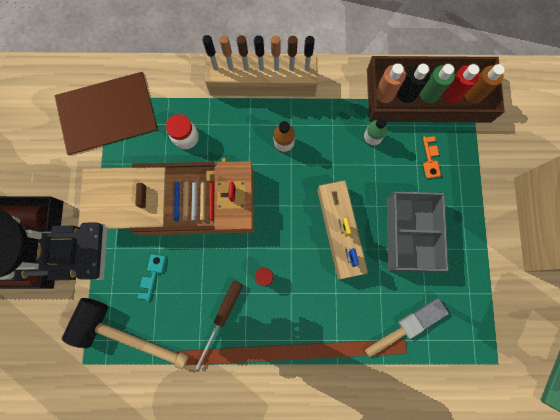

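Run:
```python
from h import *
a=cv2.imread('pics/t7.png')[:,:,::-1]; 
d=robot.grab_frame('top')[1]; P=cloud('top',d)
hsv=cv2.cvtColor(a,cv2.COLOR_RGB2HSV).astype(int); h,s,v=[hsv[...,i] for i in range(3)]
m=((h<6)|(h>174))&(s>140)&(v>90); m[:,:220]=0;m[:,250:]=0;m[:170]=0;m[215:]=0
q=P[m]; print('red bow max z',np.nanmax(q[:,2]),np.nanmean(q[q[:,2]>.09],0))
b=(P[...,2]>.085)&(P[...,2]<.1); b[:,:125]=0;b[:,160:]=0;b[:175]=0;b[220:]=0
print('lid grip',np.nanmean(P[b],0))
cv2.imwrite('pics/t7c.png',cv2.resize(a[145:245,70:270],None,fx=4,fy=4,interpolation=3)[:,:,::-1])
```

```text
red bow max z 0.11354540195668406 [0.59855588 0.10548565 0.10827387]
lid grip [0.59381912 0.29942598 0.09326431]
```

View pics/t7c.png

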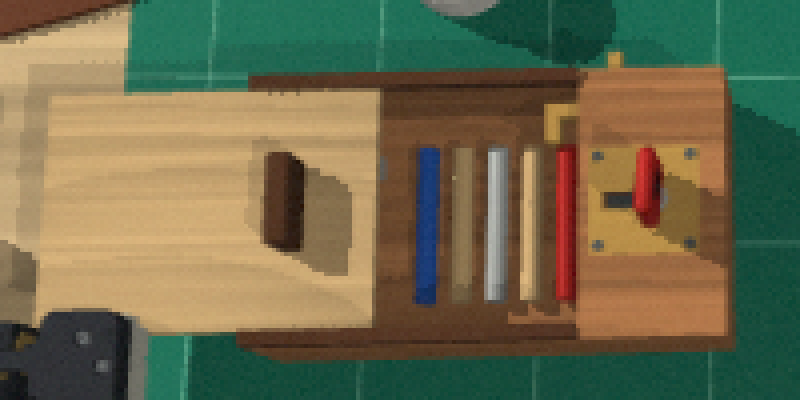

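The close crop shows the bolt end out at (615,60), the red key turned in the lock and the lid fully drawn. The arm is clear of everything, so I'm handing in.

```bash
python3 -c "
from rig import robot
print(robot.read_force(),robot.read_t()); robot.job_done()"
```

```text
[-0.10811723  0.65909392 -0.75104714] 25.6
the job is handed in; nothing more can be done
```

The job is handed in: the red key was the right one on the first try, and the lid is open. I took it from the block's +60 mm slot, lowered it fully into the keyhole and turned it about 94° clockwise. Torque stayed at or below about 0.1 N m. I then slid the lid open about 109 mm, at 25.6 s of the 72 s allowed.

- **Bolt:** it stood about 13.4 mm out of the chest at 90°, against the roughly 14 mm given for a drawn bolt. I turned the key a little further after that measurement and did not re-measure, but later pictures show the bolt still out.
- **Red key:** it is in the lock, with the top of its bow about 110 mm above the table, as expected when fully seated. It leaned slightly once released.
- **Lid:** the top camera puts its travel at about 108 mm, which agrees with the arm's figure.
- **Everything else:** the yellow and blue keys are untouched in the block, and the bottle and spool look unmoved. The arm is clear of everything.

No check failed. The only disagreements were 1–2 mm between camera estimates of where the red key stood in its slot.

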